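# Kit the cable connectors into the cup tray

### The job

Pack the jointing kit: stand each of the four open-ended connectors upright on the floor of its own cup in the grey tray - the square connector in the square cup, and the three round tubes in the three round cups by size, smallest in smallest, largest in largest. The two closed end caps look alike but do not belong in the kit: leave them where they stand.

Things in the scene. Friction and masses are not known exactly. Their poses are not given: they have to be found in the camera images.
- sleeve_small_mid (a point): Open-ended connector of plain aluminium, a round tube standing on end on the bench, bore open right through (a dark hole seen from above): the smallest, 27 mm outside diameter, bore 17 mm, 60 mm tall, about 55 g. The point is its centre, half-way up (30 mm above its foot); z along the tube.
- sleeve_medium_mid (a point): Open-ended connector of plain aluminium, a round tube standing on end on the bench, bore open right through (a dark hole seen from above): the middle size, 40 mm outside diameter, bore 28 mm, 66 mm tall, about 110 g. The point is its centre, half-way up (33 mm above its foot); z along the tube.
- sleeve_large_mid (a point): Open-ended connector of plain aluminium, a round tube standing on end on the bench, bore open right through (a dark hole seen from above): the largest, 54 mm outside diameter, bore 40 mm, 70 mm tall, about 190 g. The point is its centre, half-way up (35 mm above its foot); z along the tube.
- connector_square_mid (a point): Open-ended connector of plain aluminium, a square block 38 x 38 mm and 64 mm tall standing on end on the bench, with a 23 mm round bore open right through from the top; about 170 g. The point is its centre, half-way up (32 mm above its foot); z along the bore, x and y square to its flat sides.
- cap_medium_mid (a point): Closed end cap of plain aluminium, standing on end on the bench: a round cylinder 40 mm in diameter, 66 mm tall, like the middle tube but with a solid flat top and no hole. Does not belong in the tray. The point is its centre, half-way up.
- cap_large_mid (a point): Closed end cap of plain aluminium, standing on end on the bench: a round cylinder 54 mm in diameter, 70 mm tall, like the largest tube but with a solid flat top and no hole. Does not belong in the tray. The point is its centre, half-way up.
- cup_small: The smallest round cup, 47 mm inside and 53 mm outside diameter. Black, fixed; the four cups sit 2 x 2 at 88 mm pitch, in shuffled places, in a fixed grey tray (188 mm square, rim 12 mm above the bench, sides parallel to cup x, y). Rim 18 mm, inner floor 4 mm above the origin, the centre of its underside (4 mm above the bench); z up.
- cup_medium: The middle round cup, 60 mm inside and 66 mm outside diameter. Black, fixed; the four cups sit 2 x 2 at 88 mm pitch, in shuffled places, in a fixed grey tray (188 mm square, rim 12 mm above the bench, sides parallel to cup x, y). Rim 18 mm, inner floor 4 mm above the origin, the centre of its underside (4 mm above the bench); z up.
- cup_large: The largest round cup, 74 mm inside and 80 mm outside diameter. Black, fixed; the four cups sit 2 x 2 at 88 mm pitch, in shuffled places, in a fixed grey tray (188 mm square, rim 12 mm above the bench, sides parallel to cup x, y). Rim 18 mm, inner floor 4 mm above the origin, the centre of its underside (4 mm above the bench); z up.
- cup_square: The square cup, 60 x 60 mm inside and 66 x 66 mm outside; x and y square to its walls. Set the square connector in with its sides parallel to them. Black, fixed; the four cups sit 2 x 2 at 88 mm pitch, in shuffled places, in a fixed grey tray (188 mm square, rim 12 mm above the bench, sides parallel to cup x, y). Rim 18 mm, inner floor 4 mm above the origin, the centre of its underside (4 mm above the bench); z up.
Not all that is in view belongs to the job. Leave any blue look-alike of the cup_small alone.

How it is judged:
By the outcome, as a careful person would: the job done as asked, in the order asked, and still so for the second after the job is handed in, with the robot touching nothing.
It also fails if it takes over 102 s, if anything falls off the work surface, if the arm or the gripper's body presses on something with over 40 N, if the wrist force passes 120 N, or if a joint passes its speed limit or range.

### The arm

A 7-joint arm with a two-finger parallel gripper is mounted at the origin on the work surface. World frame = base frame: x ahead of the robot, y to its left, z up, the work surface at z = 0. Lengths are in m, angles in rad, forces in N, time in s.
With the tool pointing down it reaches from about 0.4 to 0.85 m from the base axis. Payload 10.4 kg.
Tool frame: the origin (TCP) lies midway between the tips of the shut fingers; the grasp point (between the pads) lies 19 mm behind it (manip.pinch_z is the distance from the TCP to the grasp point, in m); y points along the fingers, x is the direction in which the jaws open and shut, and the axes are right-handed (so a half turn about y gives the same grasp; the last joint's range is limited). The gripper opens to 85 mm and grips with 20 to 120 N. Pads are 22 mm wide; open, the fingers measure 114 mm over their backs; the gripper's body (76 mm by 85 mm) begins 54 mm behind the grasp point. The pads swing forward as they close: fully open they stand 13 mm farther back than shut.
Start: joints at [1.269, 0.332, -0.065, 1.46, 0.022, 1.35, -0.088], TCP at [0.172, -0.601, 0.231] pointing down, gripper open.
Joint ranges: [-2.6, 2.6], [-0.5, 2.12], [-1.47, 1.34], [0.16, 2.42], [-1.27, 4.41], [0.06, 2.06], [-2.6, 2.6]. Speed limits (rad/s): [2.22, 2.22, 2.79, 2.79, 3.14, 3.14, 3.14].

### API

Orientations are given as a unit quaternion [x, y, z, w].
In Python, from workcell import manip gives the robot as it stands.
- The arm moves only by the shell command python3 -m pendant 'ROWS' [OPENING] [FORCE]. ROWS is a JSON object of lists of equal length, an entry for each row: "offset": the shift along the tool's x, y, z scaled (see below), a list of three; "turn": the turn, a rotation vector about the tool's x, y, z scaled (see below), a list of three. A call has 1 to 12 rows; each row is the pose to reach, as a shift and turn from the pose measured when the call began, along the tool's axes at that moment; what a row does not reach only later rows make up. The controller multiplies each number of a shift by 200 mm and each number of a turn by 45 degrees. A row lasts 1/8 s, in which the tool goes at most 62.5 mm and 10.7 degrees, less where a joint would pass 70% of its speed; a pose out of reach is approached as far as the arm can. A call with a number of a shift or a turn outside -1 to 1 is refused whole. A call with a gripper value outside its range is refused whole. OPENING is the opening in per cent of the stroke, from 0 (shut) to 100 (fully open), set as the call begins (- or left out, the last holds). The fingers move at their own pace and stop on an object; FORCE is the grip in N (left out, the last holds). Time passes only in rows, so rows that repeat a pose let the fingers close. It gives the time, the measured TCP pose, the force and the opening at its end, in the units of the state.
- manip.get_obs(): the state, without advancing time (a new reading comes with each control period).
- manip.camera(name): name is "side" or "top" or "wrist"; returns (picture, depth): 420x560x3 uint8, red, green, blue; 420x560 float32, m along the optical axis (not along the pixel's ray), 0 where there is no reading.
- manip.camera_model(name): a dict with "intrinsics" (3x3 intrinsics, pixels), "R" (3x3) and "t" (3): a world point X has camera coordinates R X + t; the wrist camera has in their place "tool_from_camera" (4x4, takes a point from camera to tool coordinates, whose origin is the TCP and whose axes are the tool frame's). Camera axes: x right, y down, z forward; pixel columns grow to the right and rows downward; lengths in m; the calibration is good to about 2 mm. A picture is of the moment at which its call begins: read the wrist's pose just before it. camera_model takes no time and is no camera call.
- manip.hand_in(): hands the job in, once; it reports no verdict.
The state is a dict: "clock": time; "joint_pos": joint angles; "joint_velocities": joint speeds; "tau": joint torques, N m; "position": TCP position; "ee_rot": TCP orientation; "ft_force": force on the tool from outside, world axes, zero at the start; "torque": the same for the moment, N m; "grip_width": opening from 0.0 (shut) to 1.0 (fully open).
Only numpy, scipy, OpenCV 4.12 (cv2) and the standard library are available. Lean on these libraries where they do the work, as an engineer would, in place of code of your own. Each camera call takes 0.05 s, during which the arm holds its last target. There are 200 camera calls.

## Working session

There is one attempt and no reset: what is moved stays moved. The work goes in short steps, Python scripts to look and compute and a shell command to move; the robot and the scene stay as the last step left them, time stands still between calls to the robot, and variables do not carry over. Pictures are saved under pics/ and viewed, about 12 in all and at most 16, crops included, and the job is handed in when it is done.

```bash
ls; mkdir -p pics
python3 - <<'E'
from workcell import manip
import cv2,json
o=manip.get_obs();print({k:o[k] for k in('clock','position','ee_rot','ft_force','grip_width')},manip.pinch_z)
for n in('top','side','wrist'):
    p,d=manip.camera(n);cv2.imwrite(f'pics/{n}0.png',p[:,:,::-1]);print(n,manip.camera_model(n))
    import numpy as np;np.save(f'pics/{n}0.npy',d)
E
```

```text
pics
{'clock': 0.0, 'position': array([ 0.171878  , -0.60052505,  0.2305315 ]), 'ee_rot': array([-0.56434449,  0.42608093, -0.42527819,  0.56489716]), 'ft_force': array([-0.03064004, -0.35952191, -0.12193347]), 'grip_width': 0.9991325371664004} 0.0187
top {'intrinsics': array([[444.71295844,   0.        , 286.67883175],
       [  0.        , 444.71295844, 208.70203083],
       [  0.        ,   0.        ,   1.        ]]), 'R': array([[-0.01655422, -0.99962653, -0.02174292],
       [-0.99700438,  0.01814618, -0.07518627],
       [ 0.07555274,  0.02043313, -0.99693243]]), 't': array([0.03107012, 0.58992092, 0.90148946])}
side {'intrinsics': array([[487.55097417,   0.        , 272.68123787],
       [  0.        , 487.55097417, 213.14855987],
       [  0.        ,   0.        ,   1.        ]]), 'R': array([[-0.78848118, -0.6150555 ,  0.00203879],
       [-0.39371862,  0.50218231, -0.76993414],
       [ 0.47252838, -0.60788129, -0.6381201 ]]), 't': array([0.43256056, 0.2609981 , 0.9180828 ])}
wrist {'intrinsics': array([[314.31069783,   0.        , 278.72622879],
       [  0.        , 314.31069783, 209.65641016],
       [  0.        ,   0.        ,   1.        ]]), 'tool_from_camera': array([[ 9.99999386e-01, -2.00692569e-04, -1.08991341e-03,
        -1.44740145e-03],
       [ 9.67486980e-04, -3.21569841e-01,  9.46885369e-01,
        -1.42491335e-01],
       [-5.40516140e-04, -9.46885842e-01, -3.21569450e-01,
         8.15909004e-02],
       [ 0.00000000e+00,  0.00000000e+00,  0.00000000e+00,
         1.00000000e+00]])}
```

View pics/top0.png

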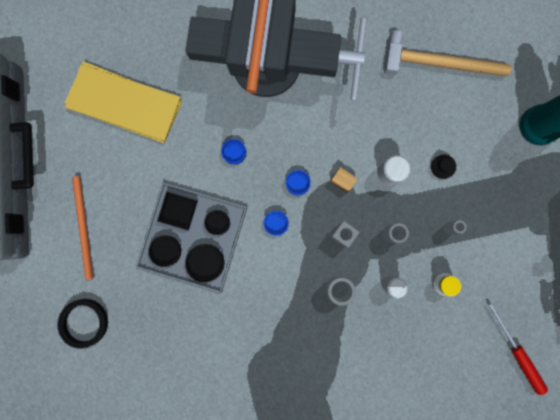

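View pics/side0.png

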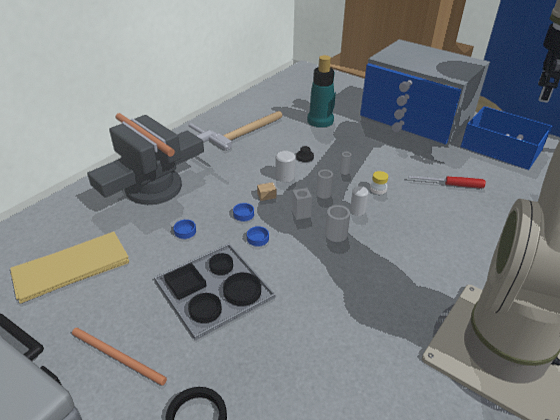

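Run:
```python
import numpy as np,cv2
from workcell import manip
from scipy.spatial.transform import Rotation as Ro
m=manip.camera_model('top');R=np.array(m['R']);t=np.array(m['t']);K=m['intrinsics']
d=np.load('pics/top0.npy');im=cv2.imread('pics/top0.png')
v,u=np.mgrid[:420,:560]
c=np.dstack([(u-K[0,2])/K[0,0],(v-K[1,2])/K[1,1],np.ones(u.shape)])*d[...,None]
X=(c-t)@R
np.save('pics/X.npy',X)
mask=((X[...,2]>.05)&(X[...,2]<.08)&(d>0)).astype(np.uint8)
n,l,s,ce=cv2.connectedComponentsWithStats(mask)
for i in range(1,n):
    if s[i,4]>50:
        P=X[l==i];print(s[i],ce[i].round(),P.min(0).round(3),P.max(0).round(3),((P.min(0)+P.max(0))/2).round(4))
print(Ro.from_quat([-0.56434449,0.42608093,-0.42527819,0.56489716]).as_matrix().round(3))
```

```text
[   1   54   33  205 2213] [ 15. 156.] [0.499 0.538 0.05 ] [0.913 0.599 0.08 ] [0.7059 0.5686 0.065 ]
[189  57  37   7  78] [207.  60.] [0.884 0.14  0.066] [0.896 0.211 0.08 ] [0.8904 0.1756 0.0731]
[258  70   9  11  59] [262.  75.] [0.855 0.058 0.05 ] [0.869 0.075 0.079] [0.8621 0.0665 0.0644]
[287  70  49   7 104] [310.  73.] [ 0.851 -0.082  0.065] [0.865 0.015 0.08 ] [ 0.8581 -0.0335  0.0724]
[533 101  27  41 336] [543. 124.] [ 0.715 -0.522  0.05 ] [ 0.794 -0.481  0.08 ] [ 0.7544 -0.5013  0.0651]
[382 155  28  28 614] [396. 168.] [ 0.638 -0.224  0.05 ] [ 0.691 -0.172  0.075] [ 0.6644 -0.1979  0.0624]
[332 221  27  27 286] [345. 234.] [ 0.509 -0.12   0.05 ] [ 0.561 -0.069  0.069] [ 0.5351 -0.0945  0.0593]
[451 220  16  14 117] [459. 227.] [ 0.533 -0.334  0.05 ] [ 0.559 -0.306  0.064] [ 0.5463 -0.3201  0.0571]
[387 223  22  20 215] [398. 233.] [ 0.518 -0.218  0.051] [ 0.555 -0.178  0.069] [ 0.5363 -0.1981  0.0598]
[327 277  28  29 329] [341. 291.] [ 0.398 -0.108  0.05 ] [ 0.451 -0.056  0.074] [ 0.4245 -0.0824  0.0623]
[386 277  22  21 349] [396. 287.] [ 0.411 -0.212  0.05 ] [ 0.45  -0.173  0.071] [ 0.4301 -0.1925  0.0605]
[441 276  17  20 112] [450. 285.] [ 0.412 -0.314  0.05 ] [ 0.449 -0.282  0.054] [ 0.4305 -0.2979  0.052 ]
[[ 0.275 -0.     0.961]
 [-0.961  0.001  0.275]
 [-0.001 -1.    -0.   ]]
```

Top view: square (345,234), tubes small (459,227), medium (398,233), large (341,291). Caps are at (397,168) and (397,287). The tray is centred near (192,236), with square cup upper-left, small upper-right, medium lower-left and large lower-right. The side view agrees. Next I measure the centres and yaws.

```bash
cat > h.py <<'E'
import numpy as np,cv2
from workcell import manip
from scipy.spatial.transform import Rotation as Ro
T={'sq':(.535,-.0945,.064),'sm':(.5463,-.3201,.060),'md':(.5363,-.1981,.066),'lg':(.4245,-.0824,.070)}
def cast(uv,z,m):
    R,t,K=np.array(m['R']),np.array(m['t']),m['intrinsics'];C=-R.T@t
    w=np.c_[(np.atleast_2d(uv)-K[:2,2])/K[0,0],np.ones(len(np.atleast_2d(uv)))]@R
    return C+w*((z-C[2])/w[:,2])[:,None]
def go(x,y,z,yaw):
    """offset and turn (pendant units) to TCP pose; yaw = world angle of tool x, tool y down"""
    o=manip.get_obs();R=Ro.from_quat(o['ee_rot']);c,s=np.cos(yaw),np.sin(yaw)
    D=Ro.from_matrix(np.array([[c,0,-s],[s,0,c],[0,-1,0]]))
    print('pos',o['position'].round(4),'tcp rot err off',((R.inv().apply(np.array([x,y,z])-o['position']))/.2).round(3),
      'turn',((R.inv()*D).as_rotvec(degrees=True)/45).round(3))
E
python3 - <<'E'
from h import *
m=manip.camera_model('top');X=np.load('pics/X.npy');im=cv2.imread('pics/top0.png');print('C',-m['R'].T@m['t'])
for n,(x,y,z) in T.items():
    k=((abs(X[...,2]-z)<.006)&(np.hypot(X[...,0]-x,X[...,1]-y)<.04)).astype(np.uint8)
    c=max(cv2.findContours(k,0,2)[0],key=cv2.contourArea)
    P=cast(c[:,0].astype(float),z,m)
    (cx,cy),(w,h),a=cv2.minAreaRect((P[:,:2]*1000).astype(np.float32));print(n,cx,cy,w,h,a,cv2.minEnclosingCircle((P[:,:2]*1000).astype(np.float32)))
k=((im.max(2)<40)).astype(np.uint8);k[:,:130]=0;k[:,250:]=0;k[:180]=0;k[300:]=0
for c in cv2.findContours(k,0,1)[0]:
    if cv2.contourArea(c)<200: continue
    P=(cast(c[:,0].astype(float),.018,m)[:,:2]*1000).astype(np.float32)
    print('cup',c[:,0].mean(0),cv2.minAreaRect(P),cv2.minEnclosingCircle(P))
E
```

```text
C [0.52055808 0.00193345 0.94375359]
sq 535.7498168945312 -94.93750762939453 38.13531494140625 38.31720733642578 53.644203186035156 ((535.2034912109375, -95.09561157226562), 25.998571395874023)
sm 546.25244140625 -318.6851806640625 25.76414680480957 25.78681182861328 69.21591186523438 ((546.1300659179688, -318.5304870605469), 14.212843894958496)
md 536.333251953125 -197.63632202148438 39.1257209777832 37.22431945800781 88.99736022949219 ((536.10595703125, -197.56748962402344), 20.03036117553711)
lg 424.029541015625 -82.80345153808594 50.31449890136719 51.81086349487305 88.65160369873047 ((424.66827392578125, -82.78412628173828), 26.88945960998535)
cup [204.15384615 262.65384615] ((480.84234619140625, 193.57723999023438), (77.30085754394531, 74.32278442382812), 89.15879821777344) ((481.0029296875, 193.31846618652344), 39.610939025878906)
cup [164.48837209 250.51162791] ((508.0152282714844, 277.2469787597656), (65.18513488769531, 60.24181365966797), 89.11439514160156) ((507.33251953125, 277.2953796386719), 32.99811935424805)
cup [216.56060606 222.04545455] ((565.5573120117188, 168.09332275390625), (48.4072151184082, 46.02561569213867), 89.0255126953125) ((565.2683715820312, 167.71414184570312), 25.16994285583496)
cup [177.04385965 210.44736842] ((591.4650268554688, 250.88662719726562), (66.51342010498047, 62.83632278442383), 72.48697662353516) ((591.4755249023438, 251.31065368652344), 44.4474983215332)
```

```bash
python3 -m pendant '{"offset":[[-0.64,0,0.81],[-0.64,0,0.81],[-0.64,0,0.81],[-0.64,0,0.81],[-0.64,0,0.81]],"turn":[[0,0,0],[0,0,0],[0,0,0],[0,0,0],[0,0,0]]}' 80 40
python3 -m pendant '{"offset":[[-0.64,0,0.81],[-0.64,0,0.81],[-0.64,0,0.81],[-0.64,0,0.81],[-0.64,0,0.81]],"turn":[[0,-0.5,0],[0,-0.5,0],[0,-0.5,0],[0,-0.5,0],[0,-0.5,0]]}'
python3 - <<'E'
from h import *
go(.5355,-.095,.16,np.radians(-36.4))
E
```

```text
clock: 0.78
position: [0.293, -0.4324, 0.2309]
ee_rot: [-0.565, 0.425, -0.425, 0.565]
ft_force: [-0.8, -0.2, -0.2]
grip_width: 0.802
clock: 1.4
position: [0.4133, -0.2652, 0.2309]
ee_rot: [-0.637, 0.307, -0.306, 0.637]
ft_force: [-0.1, -0.9, -0.2]
grip_width: 0.801
pos [ 0.4133 -0.2652  0.2309] tcp rot err off [-0.283  0.355  1.008] turn [-0.    -0.333 -0.001]
```

```bash
python3 -m pendant '{"offset":[[-0.1,0.1,0.4],[-0.2,0.2,0.8],[-0.283,0.355,1.0],[-0.283,0.355,1.0],[-0.283,0.355,1.0],[-0.283,0.355,1.0]],"turn":[[0,-0.333,0],[0,-0.333,0],[0,-0.333,0],[0,-0.333,0],[0,-0.333,0],[0,-0.333,0]]}'
python3 - <<'E'
from h import *
go(.5355,-.095,.024,np.radians(-36.4))
p,d=manip.camera('wrist');cv2.imwrite('pics/w1.png',p[:,:,::-1])
E
```

```text
clock: 2.15
position: [0.5338, -0.0991, 0.16]
ee_rot: [0.671, -0.222, 0.222, -0.671]
ft_force: [0.1, -0.1, 1.0]
grip_width: 0.8
pos [ 0.5338 -0.0991  0.16  ] tcp rot err off [-0.005  0.68   0.022] turn [ 0.001 -0.005 -0.001]
```

View pics/w1.png

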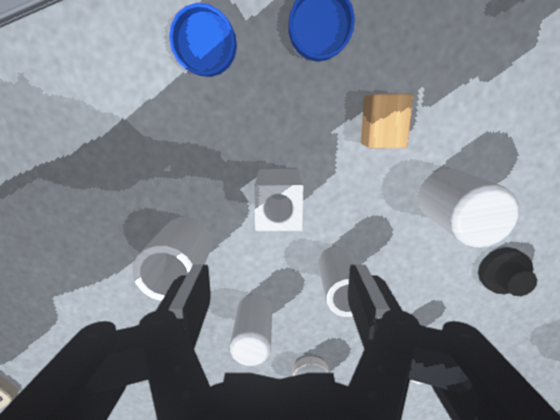

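The wrist view shows the square connector (278,207) centred between the fingers with its sides parallel to the jaws. Descending to grip.

```bash
python3 -m pendant '{"offset":[[-0.005,0.2,0.022],[-0.005,0.4,0.022],[-0.005,0.55,0.022],[-0.005,0.68,0.022],[-0.005,0.68,0.022]],"turn":[[0,0,0],[0,0,0],[0,0,0],[0,0,0],[0,0,0]]}'
python3 -m pendant '{"offset":[[0,0,0],[0,0,0],[0,0,0],[0,0,0],[0,0,0],[0,0,0]],"turn":[[0,0,0],[0,0,0],[0,0,0],[0,0,0],[0,0,0],[0,0,0]]}' 0 40
python3 -m pendant '{"offset":[[0,-0.15,0],[0,-0.4,0],[0,-0.6,0],[0,-0.6,0]],"turn":[[0,0,0],[0,0,0],[0,0,0],[0,0,0]]}'
python3 - <<'E'
from h import *
go(.5916,.2512,.15,np.radians(-17.5))
E
```

```text
clock: 2.82
position: [0.5342, -0.0968, 0.0232]
ee_rot: [0.671, -0.224, 0.222, -0.671]
ft_force: [0.8, 0.4, 0.9]
grip_width: 0.799
clock: 3.58
position: [0.5349, -0.0977, 0.0246]
ee_rot: [0.672, -0.223, 0.223, -0.67]
ft_force: [-2.3, -2.3, 7.8]
grip_width: 0.44
clock: 4.08
position: [0.537, -0.0976, 0.1481]
ee_rot: [0.672, -0.221, 0.225, -0.67]
ft_force: [0.6, 0.8, -2.5]
grip_width: 0.442
pos [ 0.537  -0.0976  0.1481] tcp rot err off [-0.826 -0.014  1.56 ] turn [ 0.001 -0.429  0.007]
```

```bash
python3 -m pendant '{"offset":[[-0.15,0,0.25],[-0.28,0,0.52],[-0.41,0,0.78],[-0.41,0,0.78]],"turn":[[0,-0.1,0],[0,-0.2,0],[0,-0.2,0],[0,-0.2,0]]}'
python3 -m pendant '{"offset":[[-0.15,0,0.25],[-0.28,0,0.52],[-0.35,0,0.8],[-0.35,0,0.8],[-0.35,0,0.8]],"turn":[[0,-0.1,0],[0,-0.229,0],[0,-0.229,0],[0,-0.229,0],[0,-0.229,0]]}'
python3 - <<'E'
from h import *
go(.5916,.2512,.030,np.radians(-17.5))
o=manip.get_obs();p,d=manip.camera('wrist');cv2.imwrite('pics/w2.png',p[:,:,::-1])
E
```

```text
clock: 4.58
position: [0.5638, 0.0827, 0.1468]
ee_rot: [-0.687, 0.166, -0.168, 0.687]
ft_force: [0.8, 0.1, -2.3]
grip_width: 0.442
clock: 5.2
position: [0.5747, 0.256, 0.1455]
ee_rot: [0.7, -0.104, 0.105, -0.699]
ft_force: [-0.0, -0.6, -2.2]
grip_width: 0.438
pos [0.5747 0.256  0.1455] tcp rot err off [0.086 0.578 0.002] turn [0.002 0.011 0.003]
```

View pics/w2.png

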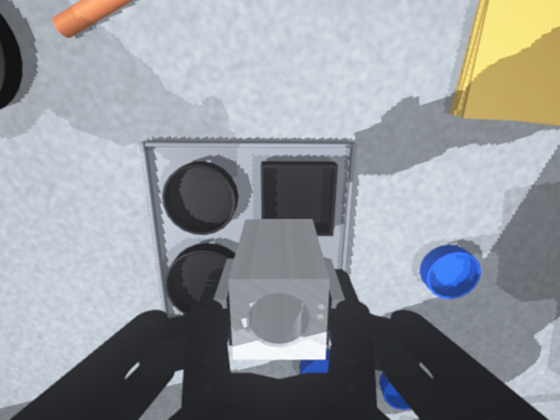

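The square cup centre (298,198) casts to within 1 mm of the planned target, and the connector is held straight. Lowering.

```bash
python3 -m pendant '{"offset":[[0.086,0.1,0.002],[0.086,0.25,0.002],[0.086,0.4,0.002],[0.086,0.5,0.002],[0.086,0.575,0.002],[0.086,0.575,0.002],[0.086,0.575,0.002]],"turn":[[0,0.011,0],[0,0.011,0],[0,0.011,0],[0,0.011,0],[0,0.011,0],[0,0.011,0],[0,0.011,0]]}'
python3 -m pendant '{"offset":[[0,0,0],[0,0,0],[0,0,0]],"turn":[[0,0,0],[0,0,0],[0,0,0]]}' 75
python3 -m pendant '{"offset":[[0,-0.2,0],[0,-0.45,0],[0,-0.75,0],[0,-0.75,0]],"turn":[[0,0,0],[0,0,0],[0,0,0],[0,0,0]]}'
python3 - <<'E'
from h import *
go(.5463,-.319,.16,np.radians(-17.5))
p,d=manip.camera('wrist');cv2.imwrite('pics/w3.png',p[:,:,::-1])
E
```

```text
clock: 6.12
position: [0.5923, 0.2501, 0.0312]
ee_rot: [0.699, -0.107, 0.109, -0.698]
ft_force: [0.3, -0.7, -1.0]
grip_width: 0.44
clock: 6.5
position: [0.5924, 0.2501, 0.0313]
ee_rot: [0.699, -0.107, 0.11, -0.698]
ft_force: [-0.2, -0.5, 0.3]
grip_width: 0.745
clock: 7.0
position: [0.5939, 0.2521, 0.1869]
ee_rot: [-0.698, 0.104, -0.112, 0.7]
ft_force: [0.6, 0.2, -0.5]
grip_width: 0.751
pos [0.5939 0.2521 0.1869] tcp rot err off [ 0.636  0.127 -2.794] turn [-0.006 -0.002  0.013]
```

View pics/w3.png

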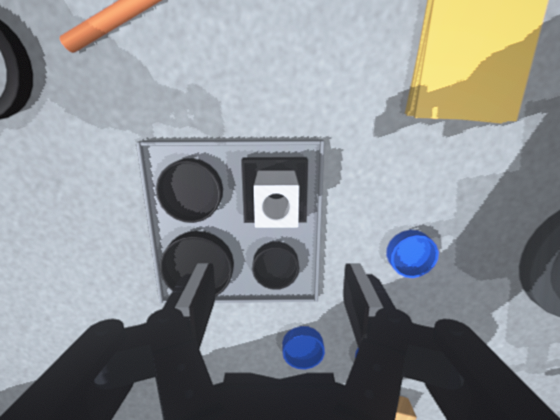

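The square stands in its cup, parallel to the walls. Next is the small tube.

```bash
python3 -m pendant '{"offset":[[0.07,0,-0.3],[0.14,0,-0.6],[0.21,0,-0.93],[0.21,0,-0.93],[0.21,0,-0.93]],"turn":[[0,0,0],[0,0,0],[0,0,0],[0,0,0],[0,0,0]]}'
python3 -m pendant '{"offset":[[0.07,0,-0.3],[0.14,0,-0.6],[0.21,0,-0.93],[0.21,0,-0.93],[0.21,0,-0.93]],"turn":[[0,0,0],[0,0,0],[0,0,0],[0,0,0],[0,0,0]]}' 60
python3 -m pendant '{"offset":[[0.07,0,-0.3],[0.14,0.06,-0.6],[0.21,0.12,-0.93],[0.21,0.12,-0.93],[0.21,0.12,-0.93],[0.21,0.12,-0.93]],"turn":[[0,0,0],[0,0,0],[0,0,0],[0,0,0],[0,0,0],[0,0,0]]}'
python3 - <<'E'
from h import *
go(.5463,-.319,.021,np.radians(-17.5))
p,d=manip.camera('wrist');cv2.imwrite('pics/w4.png',p[:,:,::-1])
E
```

```text
clock: 7.68
position: [0.5762, 0.0609, 0.1829]
ee_rot: [-0.698, 0.106, -0.111, 0.699]
ft_force: [-1.2, 0.8, 0.7]
grip_width: 0.747
clock: 8.3
position: [0.5601, -0.1272, 0.1823]
ee_rot: [-0.698, 0.106, -0.11, 0.699]
ft_force: [0.9, 0.7, -0.4]
grip_width: 0.6
clock: 9.05
position: [0.5456, -0.3139, 0.1585]
ee_rot: [-0.698, 0.104, -0.109, 0.7]
ft_force: [0.3, -0.2, 0.1]
grip_width: 0.601
pos [ 0.5456 -0.3139  0.1585] tcp rot err off [ 0.007  0.687 -0.026] turn [-0.005  0.004  0.007]
```

View pics/w4.png

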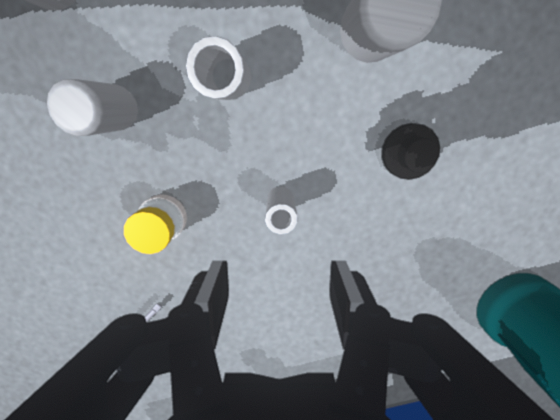

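```bash
python3 -m pendant '{"offset":[[0.005,0.1,-0.032],[0.005,0.3,-0.032],[0.005,0.5,-0.032],[0.005,0.68,-0.032],[0.005,0.685,-0.032],[0.005,0.685,-0.032]],"turn":[[0,0,0],[0,0,0],[0,0,0],[0,0,0],[0,0,0],[0,0,0]]}'
python3 -m pendant '{"offset":[[0,0,0],[0,0,0],[0,0,0],[0,0,0],[0,0,0],[0,0,0]],"turn":[[0,0,0],[0,0,0],[0,0,0],[0,0,0],[0,0,0],[0,0,0]]}' 0 30
python3 -m pendant '{"offset":[[0,-0.15,0],[0,-0.4,0],[0,-0.7,0],[0,-0.7,0],[0,-0.7,0]],"turn":[[0,0,0],[0,0,0],[0,0,0],[0,0,0],[0,0,0]]}'
python3 - <<'E'
from h import *
go(.5652,.1672,.16,np.radians(-17.5))
E
```

```text
clock: 9.85
position: [0.5459, -0.3206, 0.0224]
ee_rot: [-0.698, 0.104, -0.109, 0.7]
ft_force: [-0.8, -0.2, 0.6]
grip_width: 0.6
clock: 10.6
position: [0.547, -0.3211, 0.0242]
ee_rot: [-0.699, 0.103, -0.11, 0.699]
ft_force: [-0.1, -0.4, 8.0]
grip_width: 0.306
clock: 11.22
position: [0.5455, -0.3211, 0.1645]
ee_rot: [-0.699, 0.103, -0.11, 0.699]
ft_force: [-0.9, 0.5, -1.2]
grip_width: 0.31
pos [ 0.5455 -0.3211  0.1645] tcp rot err off [-0.634  0.021  2.36 ] turn [-0.003  0.004  0.013]
```

```bash
python3 -m pendant '{"offset":[[-0.07,0,0.25],[-0.14,0,0.5],[-0.21,0,0.79],[-0.21,0,0.79],[-0.21,0,0.79]],"turn":[[0,0,0],[0,0,0],[0,0,0],[0,0,0],[0,0,0]]}'
python3 -m pendant '{"offset":[[-0.07,0,0.25],[-0.14,0,0.5],[-0.21,0,0.79],[-0.21,0,0.79],[-0.21,0,0.79]],"turn":[[0,0,0],[0,0,0],[0,0,0],[0,0,0],[0,0,0]]}'
python3 -m pendant '{"offset":[[-0.07,0,0.25],[-0.14,0,0.5],[-0.21,0,0.79],[-0.21,0,0.79],[-0.21,0,0.79],[-0.21,0,0.79]],"turn":[[0,0,0.01],[0,0,0.01],[0,0,0.01],[0,0,0.01],[0,0,0.01],[0,0,0.01]]}'
python3 - <<'E'
from h import *
go(.5652,.1672,.029,np.radians(-17.5))
p,d=manip.camera('wrist');cv2.imwrite('pics/w5.png',p[:,:,::-1])
E
```

```text
clock: 11.85
position: [0.5518, -0.1582, 0.1633]
ee_rot: [-0.699, 0.104, -0.11, 0.699]
ft_force: [-0.2, -0.9, -0.3]
grip_width: 0.307
clock: 12.48
position: [0.5588, 0.0033, 0.1626]
ee_rot: [0.699, -0.105, 0.11, -0.699]
ft_force: [-0.2, -0.5, -1.1]
grip_width: 0.312
clock: 13.22
position: [0.5668, 0.1638, 0.162]
ee_rot: [0.699, -0.109, 0.108, -0.699]
ft_force: [0.8, -0.9, -0.2]
grip_width: 0.311
pos [0.5668 0.1638 0.162 ] tcp rot err off [-0.012  0.665  0.014] turn [ 0.    -0.004 -0.   ]
```

View pics/w5.png

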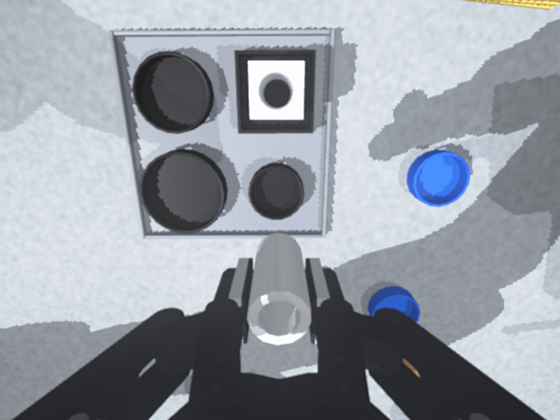

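```bash
python3 -m pendant '{"offset":[[-0.015,0.1,0.015],[-0.015,0.25,0.015],[-0.015,0.4,0.015],[-0.015,0.55,0.015],[-0.015,0.66,0.015],[-0.015,0.66,0.015],[-0.015,0.66,0.015]],"turn":[[0,0,0],[0,0,0],[0,0,0],[0,0,0],[0,0,0],[0,0,0],[0,0,0]]}'
python3 -m pendant '{"offset":[[0,0,0],[0,0,0],[0,0,0]],"turn":[[0,0,0],[0,0,0],[0,0,0]]}' 55
python3 -m pendant '{"offset":[[0,-0.2,0],[0,-0.45,0],[0,-0.7,0],[0,-0.7,0]],"turn":[[0,0,0],[0,0,0],[0,0,0],[0,0,0]]}'
python3 - <<'E'
from h import *
go(.5362,-.1976,.16,np.radians(-17.5))
E
```

```text
clock: 14.15
position: [0.5645, 0.1677, 0.0296]
ee_rot: [0.699, -0.109, 0.108, -0.699]
ft_force: [0.5, -0.4, -1.2]
grip_width: 0.307
clock: 14.52
position: [0.5646, 0.1677, 0.0298]
ee_rot: [0.699, -0.109, 0.108, -0.699]
ft_force: [-0.9, -0.1, -0.4]
grip_width: 0.551
clock: 15.02
position: [0.5666, 0.1687, 0.1741]
ee_rot: [-0.698, 0.106, -0.111, 0.7]
ft_force: [-0.3, 0.1, -0.7]
grip_width: 0.547
pos [0.5666 0.1687 0.1741] tcp rot err off [ 0.41   0.067 -1.792] turn [-0.004 -0.004  0.007]
```

```bash
python3 -m pendant '{"offset":[[0.07,0,-0.3],[0.14,0,-0.6],[0.2,0,-0.9],[0.2,0,-0.9],[0.2,0,-0.9]],"turn":[[0,0,0],[0,0,0],[0,0,0],[0,0,0],[0,0,0]]}' 75
python3 -m pendant '{"offset":[[0.07,0,-0.3],[0.14,0,-0.6],[0.21,0.06,-0.89],[0.21,0.06,-0.89],[0.21,0.06,-0.89],[0.21,0.06,-0.89]],"turn":[[0,0,0],[0,0,0],[0,0,0],[0,0,0],[0,0,0],[0,0,0]]}'
python3 - <<'E'
from h import *
go(.5362,-.1976,.024,np.radians(-17.5))
p,d=manip.camera('wrist');cv2.imwrite('pics/w6.png',p[:,:,::-1])
E
```

```text
clock: 15.65
position: [0.5499, -0.0146, 0.1733]
ee_rot: [-0.698, 0.107, -0.111, 0.7]
ft_force: [0.3, -0.7, -0.1]
grip_width: 0.752
clock: 16.4
position: [0.5367, -0.1944, 0.1611]
ee_rot: [-0.698, 0.105, -0.109, 0.7]
ft_force: [-0.5, 0.4, 0.7]
grip_width: 0.755
pos [ 0.5367 -0.1944  0.1611] tcp rot err off [-0.002  0.685 -0.019] turn [-0.005  0.001  0.007]
```

View pics/w6.png

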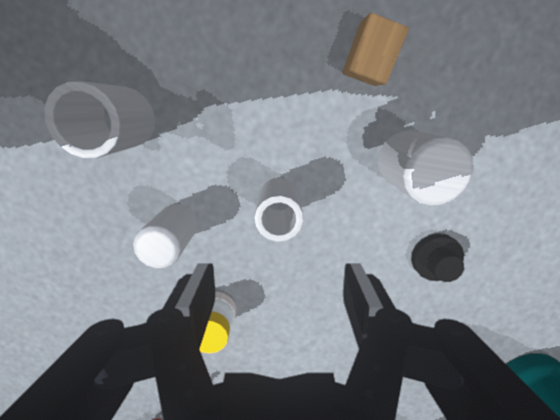

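The medium tube (278,219) is between the fingers. Its solid cap is well clear at (157,246).

```bash
python3 -m pendant '{"offset":[[-0.002,0.1,-0.026],[-0.002,0.3,-0.026],[-0.002,0.5,-0.026],[-0.002,0.68,-0.026],[-0.002,0.685,-0.026],[-0.002,0.685,-0.026]],"turn":[[0,0,0],[0,0,0],[0,0,0],[0,0,0],[0,0,0],[0,0,0]]}'
python3 -m pendant '{"offset":[[0,0,0],[0,0,0],[0,0,0],[0,0,0],[0,0,0],[0,0,0]],"turn":[[0,0,0],[0,0,0],[0,0,0],[0,0,0],[0,0,0],[0,0,0]]}' 0 30
python3 -m pendant '{"offset":[[0,-0.15,0],[0,-0.4,0],[0,-0.7,0],[0,-0.7,0],[0,-0.7,0]],"turn":[[0,0,0],[0,0,0],[0,0,0],[0,0,0],[0,0,0]]}'
python3 - <<'E'
from h import *
go(.5076,.2776,.165,np.radians(-17.5))
E
```

```text
clock: 17.2
position: [0.5367, -0.1988, 0.0256]
ee_rot: [-0.698, 0.104, -0.11, 0.7]
ft_force: [0.1, 0.0, -0.1]
grip_width: 0.75
clock: 17.95
position: [0.5379, -0.1989, 0.0276]
ee_rot: [-0.698, 0.103, -0.111, 0.7]
ft_force: [-1.4, 0.6, 8.3]
grip_width: 0.453
clock: 18.58
position: [0.5362, -0.1991, 0.1678]
ee_rot: [-0.698, 0.103, -0.111, 0.7]
ft_force: [-0.4, -0.6, -1.6]
grip_width: 0.451
pos [ 0.5362 -0.1991  0.1678] tcp rot err off [-0.851  0.012  2.231] turn [-0.004  0.001  0.013]
```

```bash
python3 -m pendant '{"offset":[[-0.09,0,0.25],[-0.19,0,0.5],[-0.284,0,0.74],[-0.284,0,0.74],[-0.284,0,0.74]],"turn":[[0,0,0],[0,0,0],[0,0,0],[0,0,0],[0,0,0]]}'
python3 -m pendant '{"offset":[[-0.09,0,0.25],[-0.19,0,0.5],[-0.284,0,0.74],[-0.284,0,0.74],[-0.284,0,0.74]],"turn":[[0,0,0],[0,0,0],[0,0,0],[0,0,0],[0,0,0]]}'
python3 -m pendant '{"offset":[[-0.09,0,0.25],[-0.19,0,0.5],[-0.284,0,0.75],[-0.284,0,0.75],[-0.284,0,0.75],[-0.284,0,0.75]],"turn":[[0,0,0.01],[0,0,0.01],[0,0,0.01],[0,0,0.01],[0,0,0.01],[0,0,0.01]]}'
python3 - <<'E'
from h import *
go(.5076,.2776,.0326,np.radians(-17.5))
p,d=manip.camera('wrist');cv2.imwrite('pics/w7.png',p[:,:,::-1])
E
```

```text
clock: 19.2
position: [0.5258, -0.0416, 0.1667]
ee_rot: [-0.698, 0.104, -0.11, 0.699]
ft_force: [-0.2, 0.3, -0.8]
grip_width: 0.457
clock: 19.82
position: [0.5162, 0.1148, 0.1659]
ee_rot: [-0.699, 0.105, -0.111, 0.699]
ft_force: [0.4, -0.9, -1.4]
grip_width: 0.458
clock: 20.58
position: [0.5084, 0.2724, 0.1654]
ee_rot: [-0.698, 0.109, -0.109, 0.699]
ft_force: [0.1, -0.0, -0.9]
grip_width: 0.454
pos [0.5084 0.2724 0.1654] tcp rot err off [-0.012  0.664  0.023] turn [-0.001 -0.006  0.001]
```

View pics/w7.png

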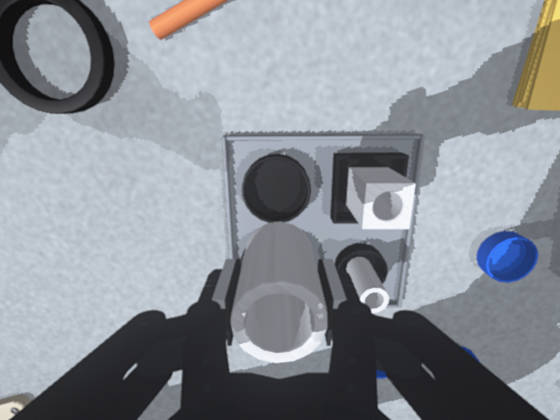

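```bash
python3 -m pendant '{"offset":[[-0.015,0.1,0.024],[-0.015,0.25,0.024],[-0.015,0.4,0.024],[-0.015,0.55,0.024],[-0.015,0.66,0.024],[-0.015,0.66,0.024],[-0.015,0.66,0.024]],"turn":[[0,0,0],[0,0,0],[0,0,0],[0,0,0],[0,0,0],[0,0,0],[0,0,0]]}'
python3 -m pendant '{"offset":[[0,0,0],[0,0,0],[0,0,0]],"turn":[[0,0,0],[0,0,0],[0,0,0]]}' 65
python3 -m pendant '{"offset":[[0,-0.2,0],[0,-0.45,0],[0,-0.7,0],[0,-0.7,0]],"turn":[[0,0,0],[0,0,0],[0,0,0],[0,0,0]]}'
python3 - <<'E'
from h import *
go(.4243,-.083,.16,np.radians(-17.5))
E
```

```text
clock: 21.5
position: [0.5068, 0.2782, 0.033]
ee_rot: [-0.698, 0.109, -0.109, 0.699]
ft_force: [0.1, 0.1, -0.6]
grip_width: 0.456
clock: 21.88
position: [0.507, 0.2782, 0.0332]
ee_rot: [-0.698, 0.109, -0.109, 0.699]
ft_force: [0.2, -0.6, 0.7]
grip_width: 0.647
clock: 22.38
position: [0.5085, 0.2795, 0.1774]
ee_rot: [-0.697, 0.107, -0.111, 0.7]
ft_force: [0.5, 0.4, -0.6]
grip_width: 0.65
pos [0.5085 0.2795 0.1774] tcp rot err off [ 0.151  0.078 -1.855] turn [-0.007 -0.006  0.007]
```

```bash
python3 -m pendant '{"offset":[[0.03,0,-0.3],[0.05,0,-0.6],[0.075,0,-0.92],[0.075,0,-0.92],[0.075,0,-0.92]],"turn":[[0,0,0],[0,0,0],[0,0,0],[0,0,0],[0,0,0]]}' 95
python3 -m pendant '{"offset":[[0.03,0,-0.3],[0.05,0,-0.6],[0.075,0.06,-0.94],[0.075,0.06,-0.94],[0.075,0.06,-0.94],[0.075,0.06,-0.94]],"turn":[[0,0,0],[0,0,0],[0,0,0],[0,0,0],[0,0,0],[0,0,0]]}'
python3 - <<'E'
from h import *
go(.4243,-.083,.027,np.radians(-17.5))
p,d=manip.camera('wrist');cv2.imwrite('pics/w8.png',p[:,:,::-1])
E
```

```text
clock: 23.0
position: [0.4665, 0.0997, 0.1761]
ee_rot: [-0.697, 0.107, -0.112, 0.7]
ft_force: [-0.6, 0.9, 0.2]
grip_width: 0.948
clock: 23.75
position: [0.4242, -0.0818, 0.1633]
ee_rot: [-0.697, 0.106, -0.11, 0.7]
ft_force: [-0.4, 0.3, -0.6]
grip_width: 0.946
pos [ 0.4242 -0.0818  0.1633] tcp rot err off [-0.002  0.682 -0.009] turn [-0.007 -0.002  0.007]
```

View pics/w8.png

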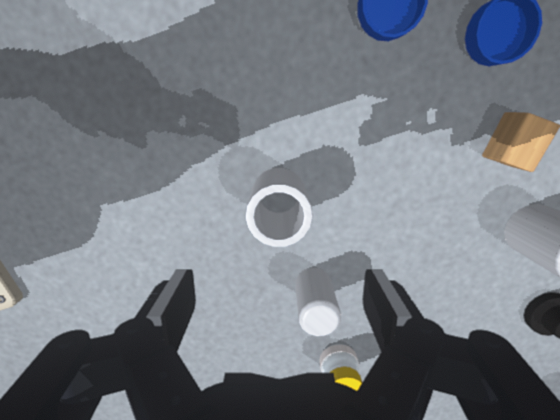

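```bash
python3 -m pendant '{"offset":[[-0.002,0.1,-0.015],[-0.002,0.3,-0.015],[-0.002,0.5,-0.015],[-0.002,0.68,-0.015],[-0.002,0.685,-0.015],[-0.002,0.685,-0.015]],"turn":[[0.007,0,-0.007],[0.007,0,-0.007],[0.007,0,-0.007],[0.007,0,-0.007],[0.007,0,-0.007],[0.007,0,-0.007]]}'
python3 -m pendant '{"offset":[[0,0,0],[0,0,0],[0,0,0],[0,0,0],[0,0,0],[0,0,0]],"turn":[[0,0,0],[0,0,0],[0,0,0],[0,0,0],[0,0,0],[0,0,0]]}' 0 35
python3 -m pendant '{"offset":[[0,-0.15,0],[0,-0.4,0],[0,-0.7,0],[0,-0.7,0],[0,-0.7,0]],"turn":[[0,0,0],[0,0,0],[0,0,0],[0,0,0],[0,0,0]]}'
python3 - <<'E'
from h import *
go(.4812,.1936,.165,np.radians(-17.5))
E
```

```text
clock: 24.55
position: [0.4248, -0.0837, 0.0275]
ee_rot: [-0.695, 0.103, -0.113, 0.702]
ft_force: [-0.5, -0.7, -0.4]
grip_width: 0.95
clock: 25.3
position: [0.4259, -0.0838, 0.0292]
ee_rot: [-0.696, 0.102, -0.114, 0.702]
ft_force: [-3.6, 1.3, 12.7]
grip_width: 0.636
clock: 25.92
position: [0.4231, -0.0848, 0.1689]
ee_rot: [-0.696, 0.102, -0.114, 0.702]
ft_force: [-1.0, 0.0, -2.4]
grip_width: 0.635
pos [ 0.4231 -0.0848  0.1689] tcp rot err off [-0.143  0.032  1.415] turn [-0.013 -0.001  0.019]
```

```bash
python3 -m pendant '{"offset":[[-0.02,0,0.25],[-0.05,0,0.5],[-0.07,0,0.71],[-0.07,0,0.71],[-0.07,0,0.71]],"turn":[[0,0,0],[0,0,0],[0,0,0],[0,0,0],[0,0,0]]}'
python3 -m pendant '{"offset":[[-0.02,0,0.25],[-0.05,0,0.5],[-0.07,0,0.71],[-0.07,0,0.71],[-0.07,0,0.71],[-0.07,0,0.71]],"turn":[[0,0,0],[0,0,0],[0,0,0],[0,0,0],[0,0,0],[0,0,0]]}'
python3 - <<'E'
from h import *
go(.4812,.1936,.0345,np.radians(-17.5))
p,d=manip.camera('wrist');cv2.imwrite('pics/w9.png',p[:,:,::-1])
E
```

```text
clock: 26.55
position: [0.4518, 0.0543, 0.169]
ee_rot: [-0.696, 0.103, -0.113, 0.702]
ft_force: [1.0, 0.3, -2.8]
grip_width: 0.637
clock: 27.3
position: [0.4814, 0.1919, 0.1698]
ee_rot: [-0.696, 0.104, -0.114, 0.701]
ft_force: [-0.4, 0.5, -1.4]
grip_width: 0.633
pos [0.4814 0.1919 0.1698] tcp rot err off [-0.012  0.677  0.002] turn [-0.011 -0.004  0.016]
```

View pics/w9.png

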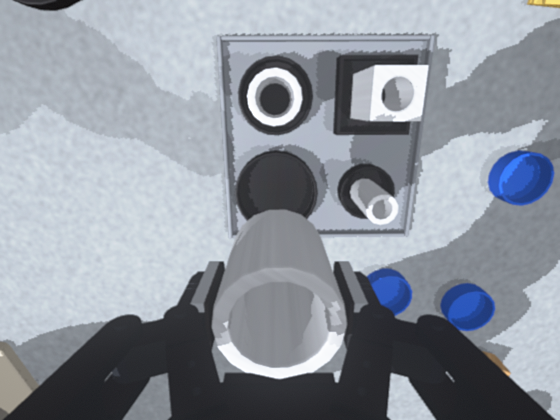

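Square, small and medium all stand in their cups, and the large tube is lined up with its cup (277,190). Lowering.

```bash
python3 -m pendant '{"offset":[[-0.01,0.1,0.01],[-0.01,0.25,0.01],[-0.01,0.4,0.01],[-0.01,0.55,0.01],[-0.01,0.67,0.01],[-0.01,0.675,0.01],[-0.01,0.675,0.01]],"turn":[[0,0,0],[0,0,0],[0,0,0],[0,0,0],[0,0,0],[0,0,0],[0,0,0]]}'
python3 -m pendant '{"offset":[[0,0,0],[0,0,0],[0,0,0]],"turn":[[0,0,0],[0,0,0],[0,0,0]]}' 85
python3 -m pendant '{"offset":[[0,-0.2,0],[0,-0.45,0],[0,-0.7,0],[0,-0.7,0],[0,-0.7,-0.3],[0,-0.7,-0.6],[0,-0.7,-0.9],[0,-0.7,-0.9]],"turn":[[0,0,0],[0,0,0],[0,0,0],[0,0,0],[0,0,0],[0,0,0],[0,0,0],[0,0,0]]}'
python3 - <<'E'
from h import *
p,d=manip.camera('top');cv2.imwrite('pics/t2.png',p[:,:,::-1])
m=manip.camera_model('top');K=m['intrinsics'];R,t=np.array(m['R']),np.array(m['t'])
v,u=np.mgrid[:420,:560]
X=(np.dstack([(u-K[0,2])/K[0,0],(v-K[1,2])/K[1,1],np.ones(u.shape)])*d[...,None]-t)@R
for n,x,y,h in(('sq',.5916,.2512,.068),('sm',.5652,.1672,.064),('md',.5076,.2776,.070),('lg',.4812,.1936,.074),('capM',.430,-.1925,.066),('capL',.6644,-.1979,.07)):
    k=(X[...,2]>h-.008)&(X[...,2]<.09)&(np.hypot(X[...,0]-x,X[...,1]-y)<.04)&(d>0);P=X[k]
    b=(P.min(0)+P.max(0))/2;print(n,'off mm',((b[:2]-[x,y])*1000).round(1),'top z',np.median(P[:,2]).round(4),'spread',P[:,2].std().round(4), k.sum())
s,_=manip.camera('side');cv2.imwrite('pics/s2.png',cv2.resize(s[200:360,120:320,::-1],None,fx=3,fy=3));print(manip.get_obs()['clock'])
E
```

```text
clock: 28.22
position: [0.4815, 0.195, 0.034]
ee_rot: [-0.696, 0.104, -0.113, 0.701]
ft_force: [-0.3, 0.1, -2.2]
grip_width: 0.632
clock: 28.6
position: [0.4817, 0.1949, 0.0343]
ee_rot: [-0.696, 0.104, -0.113, 0.701]
ft_force: [0.5, -0.3, 0.0]
grip_width: 0.854
clock: 29.6
position: [0.4235, 0.0181, 0.1719]
ee_rot: [-0.697, 0.107, -0.116, 0.7]
ft_force: [-0.5, 0.7, 0.2]
grip_width: 0.85
sq off mm [1.9 0.7] top z 0.0709 spread 0.0031 304
sm off mm [-0.9 -0.2] top z 0.0671 spread 0.0035 108
md off mm [-0.6 -1.4] top z 0.0733 spread 0.0035 214
lg off mm [0.3 0. ] top z 0.0775 spread 0.0032 319
capM off mm [ 0.1 -0.7] top z 0.0654 spread 0.0022 331
capL off mm [-0.2 -0.8] top z 0.0694 spread 0.002 577
29.7
```

View pics/t2.png

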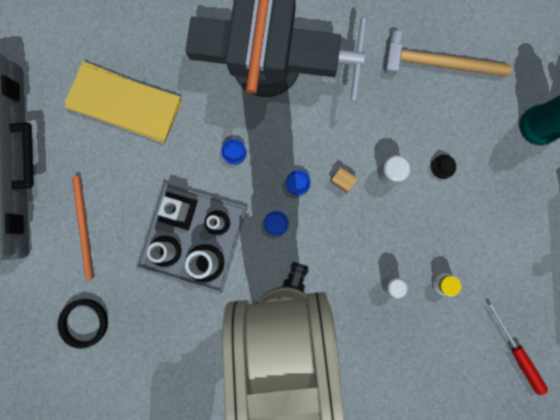

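View pics/s2.png

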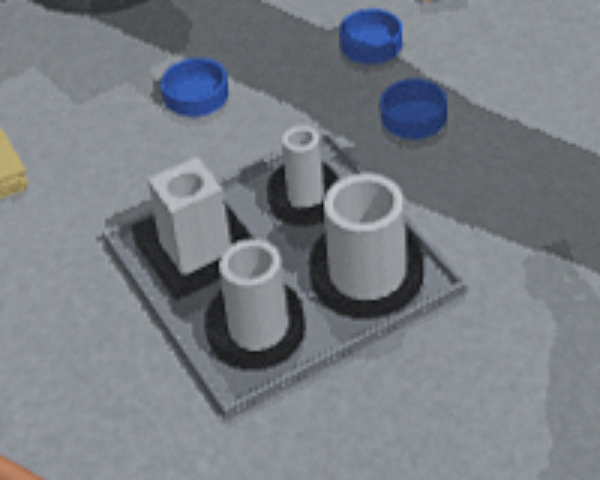

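```bash
python3 -c "
from workcell import manip
print(manip.hand_in())"
```

```text
the job is handed in; nothing more can be done
None
```

All four connectors are standing upright in their own cups: the square one in the square cup and the three tubes matched by size. I handed the job in at about 30 s on the robot's clock, well under the 102 s limit.

- **Position:** the last top and side pictures show all four upright. Each is within about 2 mm of its cup centre.
- **Left alone:** both closed caps are within 1 mm of where they started. I didn't touch the blue cups, and in the last pictures they still stand in the same places. The gripper is clear of everything.
- **One disagreement:** the depth readings put all four tops about 3 mm higher than expected. The offset is much the same for all of them, so I took it as camera or depth bias on that side of the bench. A part caught on a cup rim would read about 14 mm high.
- **Minor slip:** before gripping the large tube I tilted the tool the wrong way, leaving it slightly off vertical. I kept the same tilt when setting the tube down, and it stands straight.
- **Force:** the highest wrist force printed after a move was about 13 N.

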